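Hold the belt-tensioner bolt from behind its bracket

TASK

Reach down into the gap behind the front plate of the tensioner bracket and grip the hidden hexagonal bolt head between the fingers, across two opposite flats. Turn the head so that the swing arm with the pulley comes down, until you feel the arm stop firmly against its stop pin, and finish while still gripping the head and pressing the arm on the pin, holding the bolt from turning back so that I can tighten the nut. Work only by the bolt head, do not touch the swing arm or pulley, and leave the other things on the bench where they are.

Things in the scene. Friction and masses are not known exactly. Their poses are not given: they have to be found in the camera images.
- bolt_head (a point): Centre of the steel hexagonal bolt head: 30 mm across flats, 35 mm across corners, 16 mm thick. Bolt level, 105 mm above the bench. x: along the bolt, from head through front plate to nut. Turns with the bolt: y is the normal of the pair of flats to grip from above, towards the swing arm's side; z, up along those flats, leans away from the arm's side by 0.35 rad minus joint bolt.
- bolt (a joint): Turn (rad) of bolt, swing arm and pulley from the upper end stop, about minus x of bolt_head; starts at 0 to 0.2, grows as the arm swings down; arm level at 0.35. Spring 0.3 N m/rad and friction 0.08 N m resist, up to 0.4 N m at the stop pin; let go there, it springs back below 0.5. The arm meets the pin somewhere between 0.55 and 0.9, as the pin is clamped.
- idler: Swing arm with idler pulley, fixed on the bolt in front of the front plate. Origin and axes as bolt_head. Dark flat arm 14 mm high, 8 mm thick, its middle 42 mm along x from the head's centre, reaching 80 mm along +y; its lower edge comes onto the pin. Not to be touched.
- pulley (a point): Middle of the aluminium idler pulley, 42 mm across and 16 mm thick, at the arm's end: 80 mm along y and 55 mm along x of bolt_head.
- head: The bolt head, fixed on the bolt: same origin and axes as point bolt_head.
- stop_pin: Stop pin: steel, 8 mm across, 28 mm long, level, sticking out of the front plate below the swing arm, clamped in a vertical slot. Origin in its middle; x along the pin, parallel to the bolt. It lies 41 mm from the head's centre along the bolt, 50 mm to the arm's side, 24 to 38 mm below the bolt axis.
- gap (a point): Middle of the gap's mouth, 2 mm rearward (-x) of the head's centre, level with the front plate's top; axes as bracket. Gap 48 mm wide along x, open above and at both ends, floor 104 mm below. Front plate (+x side, 5 mm thick): full height to 32 mm either side of the bolt, then 34 mm lower, out to 60 mm (-y) and 80 mm (+y). Rear plate: 5 mm thick, top 12 mm lower, 50 mm either side.
- bracket: Board (200 x 370 x 18 mm) fixed to the bench, with the folded steel tensioner bracket (140 mm long) and a grey motor (90 mm across, 100 mm long, centre 205 mm to +y, top 137 mm above the bench). Origin on the bench right under the bolt head's centre; x as the bolt axis, z up.
- loose_nut: Loose hexagonal nut, 30 mm across, 16 mm high, lying on the board in front of the bracket. Bystander; origin under its centre.
- washer: Loose washer, 40 mm across, 4 mm high, lying on the board. Bystander.
- driver: Screwdriver lying on the bench. Bystander.
- spanner: Open spanner lying on the bench. Bystander.
- tape: Roll of black tape, 100 mm across, 20 mm high, lying flat. Bystander.
- coupling: Grey pipe coupling, 50 mm across and high, standing. Bystander.
- jar: Amber jar, 70 mm across, 90 mm high. Bystander.
- adapter: White plug adapter, 60 x 50 x 40 mm. Bystander.

How it is judged:
By the outcome, as a careful person would: the job done as asked, in the order asked, and still so for the second after the job is handed in, while the arm keeps its last pose, push and grip.
It also fails if it takes over 42 s, if anything falls off the work surface, if the arm or the gripper's body presses on something with over 40 N, if the wrist force passes 120 N, or if a joint passes its speed limit or range.

ROBOT

A 6-joint arm with a two-finger parallel gripper is mounted at the origin on the work surface. World frame = base frame: x ahead of the robot, y to its left, z up, the work surface at z = 0. Lengths are in m, angles in rad, forces in N, time in s.
With the tool pointing down it reaches from about 0.375 to 0.9 m from the base axis. Payload 3.1 kg.
Tool frame: the origin (TCP) lies at the centre of the arm's flange, where the gripper is bolted on; the fingertips stand 173 mm ahead of it and the grasp point (between the pads) lies 155 mm ahead of it (tip_extent is the distance from the TCP to the fingertips, in m); z points along the fingers, y is the direction in which the jaws open and shut (so a half turn about z gives the same grasp; the last joint's range is limited). The gripper opens to 85 mm and grips with 20 to 120 N. Pads are 22 mm wide; open, the fingers measure 114 mm over their backs; the gripper's body (76 mm by 85 mm) begins 54 mm behind the grasp point. The pads swing forward as they close: fully open they stand 13 mm farther back than shut.
Start: joints at [1.155, 0.527, 1.433, -0, 1.181, -0.178], TCP at [0.147, 0.608, 0.405] pointing down, gripper open.
Joint ranges: [-3.08, 3.08], [-0.75, 2.2], [0.22, 2.44], [-1.43, 4.57], [0, 2.65], [-2.85, 2.85]. Speed limits (rad/s): [2.79, 2.79, 3.14, 3.14, 3.14, 3.14].

INTERFACE

Orientations are given as a unit quaternion [x, y, z, w].
In Python, from station import sense, snapshot, sign_off, tip_extent gives the robot as it stands. The module is installed in compiled form; this text tells all that it offers.
- The arm moves only by the tool servo_tool, never from a script. Its argument "rows" is a list of rows, each a list of 3 entries, a list of its own where there are three numbers: the shift along the tool's x, y, z in mm, then the turn about the tool's z in degrees, then the opening, from -1 (shut) to 1 (fully open), so that 0 is half open. A call has 1 to 8 rows; each row is the pose to reach, as a shift and turn from the pose measured when the call began, along the tool's axes at that moment; what a row does not reach only later rows make up. A row lasts 1/10 s, in which the tool goes at most 50 mm and 8.59 degrees, less where a joint would pass 70% of its speed; a pose out of reach is approached as far as the arm can. A call with a gripper value outside its range is refused whole. The fingers move at their own pace and stop on an object; "force" is the grip in N (left out, the last holds). Time passes only in rows, so rows that repeat a pose let the fingers close. It gives the time, the measured TCP pose, the force and the opening at its end, in the units of the state.
- sense(): the state, without advancing time (a new reading comes with each control period).
- snapshot(name): name is "scene" or "side" or "wrist"; returns a dict with "image" (480x640x3 uint8, blue, green, red), "z_map" (480x640 float32, m along the optical axis (not along the pixel's ray), 0 where there is no reading), "vertical_fov" (degrees; the focal length in pixels is half the picture's height over the tangent of half this angle, whatever the lens; pixels are square), "cx", "cy" (the principal point, pixels), "k1" (the pictures are not rectified: a ray, as slopes to the right and down, at radius r is drawn at 1 + k1 r^2 times it, then the intrinsics apply), "cam_to_world" (4x4, takes a point from camera to world coordinates). Camera axes: x right, y down, z forward; pixel columns grow to the right and rows downward; lengths in m; the calibration is good to about 2 mm. A picture is of the moment at which its call begins.
- sign_off(): hands the job in, once; it reports no verdict.
The state is a dict: "t": time; "q": joint angles; "qd": joint speeds; "tau": joint torques, N m; "tcp_pos": TCP position; "tool_rot": TCP orientation; "force": force on the tool from outside, world axes, zero at the start; "ft_torque": the same for the moment, N m; "finger_gap": opening from 0.0 (shut) to 1.0 (fully open).
Only numpy, scipy, OpenCV 4.12 (cv2) and the standard library are available. Lean on these libraries where they do the work, as an engineer would, in place of code of your own. Each camera call takes 0.05 s, during which the arm holds its last target. There are 200 camera calls.

## Working session

There is one attempt and no reset: what is moved stays moved. The work goes in short steps, Python scripts to look and compute and a tool call to move; the robot and the scene stay as the last step left them, time stands still between calls to the robot, and variables do not carry over. Pictures are saved under pics/ and viewed, about 8 in all and at most 12, crops included, and the job is handed in when it is done.

Besides the shell and the picture viewer there is one more tool, called after "Emit:" in YAML: its name, and indented under it one key for each argument. servo_tool: Moves the arm, as the interface text tells. Its arguments: {"type":"object","properties":{"rows":{"type":"array"},"force":{"type":"number"}},"required":["rows"]}

```bash
mkdir -p pics; cat > h.py <<'E'
import numpy as np, cv2
from station import sense, snapshot, sign_off, tip_extent
def K(s):
    f=240/np.tan(np.radians(s["vertical_fov"]/2)); return np.array([[f,0,s["cx"]],[0,f,s["cy"]],[0,0,1.]])
def rays(s,uv):
    # undistort slopes
    uv=np.atleast_2d(np.float64(uv)); k=K(s)
    p=cv2.undistortPoints(uv.reshape(-1,1,2),k,np.array([s["k1"],0,0,0,0.])).reshape(-1,2)
    return np.c_[p,np.ones(len(p))]
def world(s,uv):
    r=rays(s,uv); uv=np.atleast_2d(uv).astype(int); z=s["z_map"][uv[:,1],uv[:,0]]
    return (s["cam_to_world"]@np.c_[r*z[:,None],np.ones(len(r))].T).T[:,:3]
def onplane(s,uv,h):
    T=s["cam_to_world"]; d=rays(s,uv)@T[:3,:3].T; o=T[:3,3]
    return o+d*((h-o[2])/d[:,2])[:,None]
def cloud(s):
    v,u=np.mgrid[:480,:640]; return world(s,np.c_[u.ravel(),v.ravel()]).reshape(480,640,3)
def proj(s,p):
    T=np.linalg.inv(s["cam_to_world"]); r=cv2.Rodrigues(T[:3,:3])[0]
    return cv2.projectPoints(np.float64(p).reshape(-1,1,3),r,T[:3,3],K(s),np.array([s["k1"],0,0,0,0.]))[0].reshape(-1,2)
E
python3 - <<'E'
from h import *
print(sense(),tip_extent)
for n in ["scene","side","wrist"]:
    s=snapshot(n); cv2.imwrite(f"pics/{n}0.png",s["image"]); np.savez(f"{n}0.npz",**s); print(n,s["vertical_fov"],s["cx"],s["cy"],s["k1"],s["cam_to_world"].round(3).tolist(),(s["z_map"]>0).mean())
E
```

```text
{'t': 0.0, 'q': array([ 1.15548138e+00,  5.28435713e-01,  1.43389327e+00,  4.82601582e-06,
        1.18142913e+00, -1.78500744e-01]), 'qd': array([ 0.00156079, -0.00072518,  0.00068303,  0.00078712, -0.00115831,
        0.00025735]), 'tau': array([-6.56656302e-04, -4.42353666e+01, -1.78022504e+01, -3.75453328e-04,
        8.70369229e-03,  2.69465581e-06]), 'tcp_pos': array([0.14645758, 0.60723904, 0.40375481]), 'tool_rot': array([ 1.18131456e-01,  9.92997375e-01, -1.03470490e-03, -3.18902954e-04]), 'force': array([0.83501806, 0.05859053, 0.42293599]), 'ft_torque': array([ 0.04301918,  0.01788343, -0.01366568]), 'finger_gap': 0.9979982713889574} 0.1734
scene 45.94678948218012 318.0400847310723 240.92576970812266 -0.17747179791687262 [[-0.233, 0.824, -0.516, 1.24], [0.972, 0.191, -0.135, 0.149], [-0.013, -0.533, -0.846, 1.247], [0.0, 0.0, 0.0, 1.0]] 0.9960188802083333
side 52.6834202996038 323.9520220267245 236.9926822841398 -0.11271996333992347 [[0.737, -0.463, 0.492, -0.058], [-0.676, -0.512, 0.53, -0.659], [0.007, -0.724, -0.69, 0.921], [0.0, 0.0, 0.0, 1.0]] 0.9962272135416667
wrist 68.09387825339265 316.19517196553136 241.35416515840984 -0.0579422522656065 [[0.234, 0.93, 0.283, 0.075], [0.972, -0.223, -0.07, 0.623], [-0.002, 0.291, -0.957, 0.373], [0.0, 0.0, 0.0, 1.0]] 0.9961653645833334
```

View pics/scene0.png

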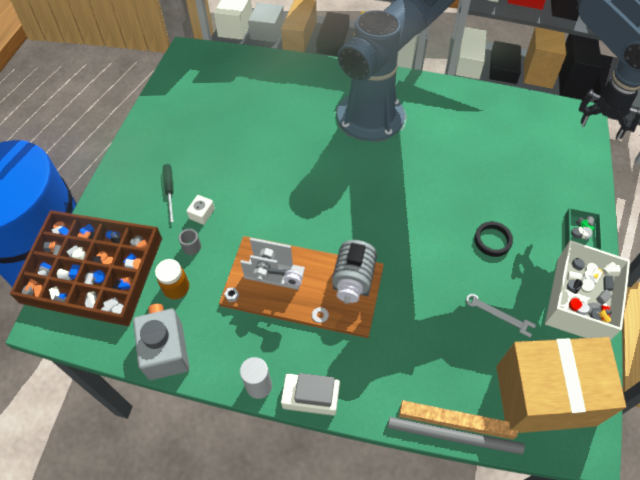

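View pics/side0.png

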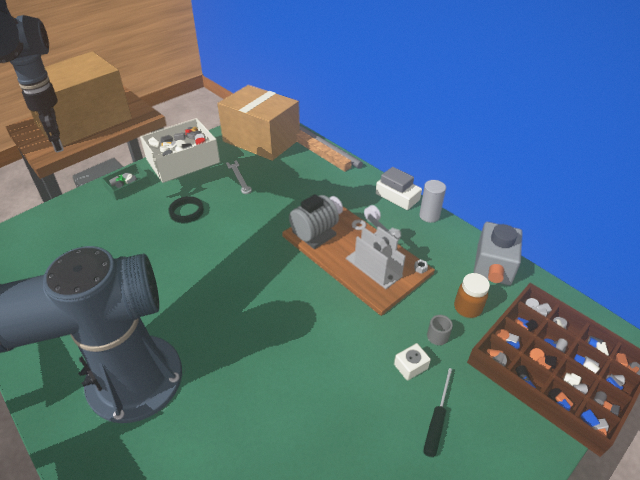

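The scene view shows the board at about (300,285), with the plates at (265,262), the swing arm and pulley at (280,278) and the motor at (352,270). The bolt points roughly along world +x and the arm's side is +y. Next I measure the board and plates.

```bash
cat > m.py <<'E'
from h import *
L=lambda n: dict(np.load(n+".npz"))
for n,roi in [("scene0",(210,225,400,340)),("side0",(270,180,450,320))]:
    s=L(n); hsv=cv2.cvtColor(s["image"],cv2.COLOR_BGR2HSV)
    m=cv2.inRange(hsv,(3,90,40),(20,255,255)); mm=np.zeros_like(m); x0,y0,x1,y1=roi; mm[y0:y1,x0:x1]=m[y0:y1,x0:x1]
    c=cloud(s); v,u=np.nonzero(mm); 
    P=c[v,u]; ok=abs(P[:,2]-0.018)<0.006; P=onplane(s,np.c_[u,v][ok],0.018)
    P2=np.float32(P[:,:2]*1000); r=cv2.minAreaRect(P2); print(n,"board",r, cv2.boxPoints(r).round(1).tolist())
    # bracket frame yaw from box: long side = y axis
    b=cv2.boxPoints(r); e=[b[1]-b[0],b[2]-b[1]]; l=max(e,key=np.linalg.norm); l=l*np.sign(l[1]); 
    yaw=np.arctan2(-l[0],l[1]); print("yaw",yaw)
    R=np.array([[np.cos(yaw),np.sin(yaw)],[-np.sin(yaw),np.cos(yaw)]])
    sub=c[y0:y1,x0:x1].reshape(-1,3); hi=sub[(sub[:,2]>0.1)]
    q=hi[:,:2]@R.T; 
    for h in (0.1,0.12,0.135,0.145): 
        k=(hi[:,2]>h)&(hi[:,2]<h+.012); print(h,k.sum(),(np.percentile(q[k],[2,50,98],axis=0)*1000).round(1).tolist() if k.sum() else "")
    print("max z",hi[:,2].max())
    cr=s["image"][y0:y1,x0:x1]; f=4; cv2.imwrite(f"pics/{n}c.png",cv2.resize(cr,None,fx=f,fy=f,interpolation=cv2.INTER_CUBIC))
E
python3 m.py
```

```text
scene0 board ((619.6953735351562, -57.24577331542969), (203.19393920898438, 368.17437744140625), 0.05033150315284729) [[517.9000244140625, 126.80000305175781], [518.2999877929688, -241.39999389648438], [721.5, -241.1999969482422], [721.0999755859375, 126.9000015258789]]
yaw 0.0008782911
0.1 759 [[532.3, -176.0], [607.1, 31.5], [672.5, 98.3]]
0.12 442 [[535.6, -169.7], [631.5, -83.2], [671.6, 79.1]]
0.135 327 [[549.1, -73.9], [581.6, 56.9], [669.5, 77.0]]
0.145 1 [[656.2, -66.4], [656.2, -66.4], [656.2, -66.4]]
max z 1.247284160423221
side0 board ((611.4913940429688, -58.47132873535156), (205.47303771972656, 371.8549499511719), 0.06274089217185974) [[508.6000061035156, 127.30000305175781], [509.0, -244.5], [714.4000244140625, -244.3000030517578], [714.0, 127.5999984741211]]
yaw 0.0010951222
0.1 786 [[523.3, -181.3], [604.3, -87.9], [904.1, 88.3]]
0.12 377 [[532.2, -169.2], [625.9, -79.0], [663.0, 71.7]]
0.135 213 [[542.7, -74.5], [576.5, 54.6], [665.2, 77.5]]
0.145 0 
max z 0.9213336062050426
```

View pics/scene0c.png

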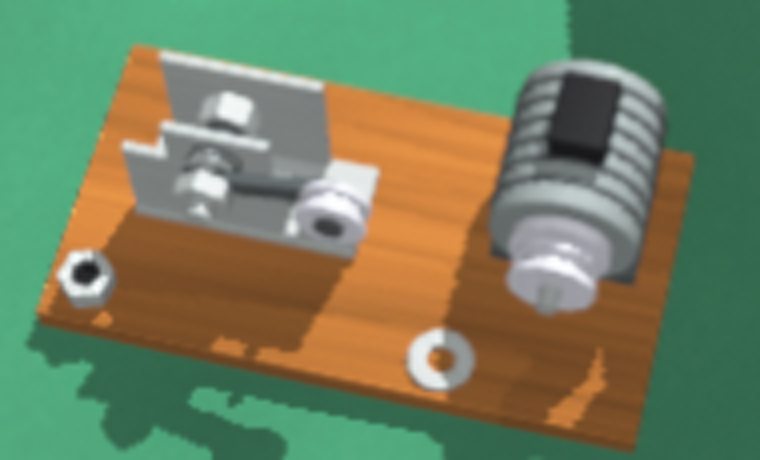

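The crop shows the hex head at (235,110) between the plates, the nut at (207,185) and the arm running right to the pulley at (330,215). The bracket yaw is about 0.

The servo only takes a shift and a turn about tool z, but the final grip has to lean about the bolt axis. Orientation carries over from the measured pose, so I'll test in free air whether a reach-limited target tilts the tool.

Emit:
servo_tool:
  rows:
    - [[70, -333, 0], 0, 1]
    - [[70, -333, 0], 0, 1]
    - [[70, -333, 0], 0, 1]
    - [[70, -333, 0], 0, 1]
    - [[70, -333, 0], 0, 1]
    - [[70, -333, 0], 0, 1]
    - [[70, -333, 0], 0, 1]
    - [[70, -333, 0], 0, 1]

```text
t: 0.95
tcp_pos: [-0.0025, 0.294, 0.4035]
tool_rot: [0.117, 0.993, -0.005, -0.001]
force: [0.4, 0.8, -0.6]
finger_gap: 0.999
```

Emit:
servo_tool:
  rows:
    - [[10, -80, 0], 0, 1]
    - [[20, -80, 0], 0, 1]
    - [[20, -80, 0], 0, 1]

```text
t: 1.25
tcp_pos: [-0.0428, 0.2161, 0.4033]
tool_rot: [0.117, 0.993, -0.008, -0.002]
force: [0.3, 1.0, 0.0]
finger_gap: 1.0
```

```bash
python3 -c "
from h import *
s=sense();print(s['t'],s['q'].round(3),s['tcp_pos'],s['tool_rot'].round(4))"
```

```text
1.25 [ 1.238e+00 -7.100e-02  2.318e+00  1.000e-03  9.110e-01 -1.000e-01] [-0.04283017  0.21614853  0.40327414] [ 0.1167  0.9931 -0.008  -0.0022]
```

Emit:
servo_tool:
  rows:
    - [[-10, -50, 0], 0, 1]
    - [[-30, -80, 0], 0, 1]
    - [[-30, -80, 0], 0, 1]
    - [[-30, -80, 0], 0, 1]

```text
t: 1.65
tcp_pos: [-0.032, 0.1338, 0.4088]
tool_rot: [0.119, 0.993, -0.007, -0.001]
force: [0.6, -0.7, 0.6]
finger_gap: 0.996
```

```bash
python3 -c "
from h import *
s=sense();print(s['t'],s['q'].round(3),s['tcp_pos'],s['tool_rot'].round(4))"
```

```text
1.65 [ 0.876 -0.341  2.441 -0.007  1.054 -0.452] [-0.03200402  0.13376402  0.40880432] [ 1.192e-01  9.928e-01 -6.900e-03 -7.000e-04]
```

```bash
python3 - <<'E'
from h import *
s=dict(np.load("scene0.npz"))
uv=[[210+235/4,225+110/4],[210+207/4,225+185/4],[210+160/4,225+124/4],[210+270/4,225+146/4],[210+330/4,225+222/4]]
print(world(s,uv).round(4).tolist()); print(onplane(s,uv,0.115).round(4).tolist())
d=dict(np.load("side0.npz")); 
print(proj(d,[[.60,-.1,.115],[.62,-.1,.115]]))
E
```

```text
[[0.6088, -0.136, 0.1196], [0.6615, -0.1374, 0.1213], [0.634, -0.1728, 0.1309], [0.6295, -0.1088, 0.1231], [0.6717, -0.0616, 0.1274]]
[[0.6063, -0.1372, 0.115], [0.6583, -0.139, 0.115], [0.6254, -0.1774, 0.115], [0.6251, -0.1106, 0.115], [0.6654, -0.064, 0.115]]
[[366.11578619 234.1150215 ]
 [371.77066501 230.36328522]]
```

Emit:
servo_tool:
  rows:
    - [[-50, 0, 0], 0, 1]
    - [[-100, 0, 0], 0, 1]
    - [[-150, 0, 0], 0, 1]
    - [[-200, 0, 0], -5, 1]
    - [[-250, 0, 0], -10, 1]
    - [[-300, -10, 0], -13, 1]
    - [[-350, -30, 0], -13, 1]
    - [[-400, -60, 0], -13, 1]

```text
t: 2.45
tcp_pos: [0.2387, 0.0443, 0.4097]
tool_rot: [0.006, 1.0, -0.006, -0.001]
force: [-0.3, 0.6, 0.5]
finger_gap: 0.999
```

Emit:
servo_tool:
  rows:
    - [[-345, -181, 0], 0, 1]
    - [[-345, -181, 0], 0, 1]
    - [[-345, -181, 0], 0, 1]
    - [[-345, -181, 0], 0, 1]
    - [[-345, -181, 0], 0, 1]
    - [[-345, -181, 0], 0, 1]
    - [[-345, -181, 0], 0, 1]
    - [[-345, -181, 0], 0, 1]

```text
t: 3.25
tcp_pos: [0.5854, -0.1413, 0.4093]
tool_rot: [0.006, 1.0, -0.006, -0.001]
force: [0.7, -0.4, 0.6]
finger_gap: 1.006
```

```bash
python3 - <<'E'
from h import *
s=sense();print(s['t'],s['q'].round(3),s['tcp_pos'],s['tool_rot'].round(4),s['qd'].round(3))
w=snapshot("wrist"); np.savez("wrist1.npz",**w); cv2.imwrite("pics/wrist1.png",w["image"]); print(w["cam_to_world"].round(4).tolist())
E
```

```text
3.25 [-0.42   0.491  1.487 -0.014  1.16  -1.973] [ 0.58542651 -0.14128015  0.40934448] [ 5.9e-03  1.0e+00 -6.4e-03 -9.0e-04] [-0.053  0.553 -1.027  0.006  0.485 -0.064]
[[0.0113, 0.957, 0.2898, 0.5116], [0.9999, -0.0071, -0.0155, -0.1422], [-0.0128, 0.29, -0.9569, 0.3791], [0.0, 0.0, 0.0, 1.0]]
```

View pics/wrist1.png

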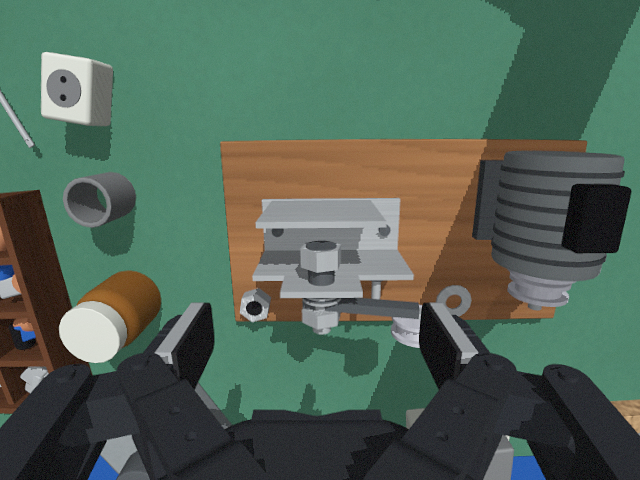

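The wrist view shows the head at (320,255), the front plate top edge at row ~296, the rear plate's at row ~225, the nut at (320,318), the arm at (380,307) and the stop pin at (376,290). Depth will give the numbers.

```bash
python3 - <<'E'
from h import *
s=dict(np.load("wrist1.npz")); c=cloud(s)
def reg(n,u0,v0,u1,v1,z0,z1):
    p=c[v0:v1,u0:u1].reshape(-1,3); p=p[(p[:,2]>z0)&(p[:,2]<z1)]
    print(n,len(p),(np.percentile(p,[3,50,97],axis=0)*1000).round(1).tolist()); return p
b=reg("board",222,140,640,320,.015,.021)
pr=reg("rear top",255,200,400,228,.105,.12)
pf=reg("front top",278,280,365,300,.118,.135)
for n,p in(("rear",pr),("front",pf)):
    k=np.polyfit(p[:,1],p[:,0],1); print(n,"slope",k[0])
h=reg("head",300,240,342,272,.09,.13)
g=reg("pin",369,280,383,300,.06,.1)
a=reg("arm",345,296,415,316,.08,.13)
k=np.polyfit(a[:,1],a[:,2],1); print("arm slope z/y",k)
# board edges
hsv=cv2.cvtColor(s["image"],cv2.COLOR_BGR2HSV); m=cv2.inRange(hsv,(3,90,40),(20,255,255)); m[:, :215]=0;m[:135]=0;m[:,590:]=0;m[330:]=0
v,u=np.nonzero(m); P=onplane(s,np.c_[u,v],.018); print(cv2.minAreaRect(np.float32(P[:,:2]*1000)))
# normals of head facets
for (u0,v0,u1,v1) in [(308,246,336,266),(304,244,312,268),(314,246,332,264),(334,244,340,264)]:
    p=c[v0:v1,u0:u1].reshape(-1,3); q=p-p.mean(0); n=np.linalg.svd(q,full_matrices=False)[2][2]; print((u0,v0),p.mean(0).round(4),n.round(3))
print((c[246:270:4,300:344:3,2]*1000).round(0)); print((c[258,300:344:3]*1000).round(1))
cr=s["image"][190:350,225:435]; cv2.imwrite("pics/w1c.png",cv2.resize(cr,None,fx=3.7,fy=3.7,interpolation=cv2.INTER_CUBIC))
E
```

```text
board 31857 [[519.3, -236.7, 17.1], [573.0, -58.0, 18.5], [708.2, 79.9, 19.9]]
rear top 1212 [[575.2, -189.6, 106.0], [576.7, -141.0, 115.1], [580.1, -95.3, 116.6]]
front top 950 [[628.0, -172.6, 118.5], [629.1, -143.0, 126.6], [637.5, -112.8, 128.5]]
rear slope 0.002711367090055948
front slope 0.0015197083871781383
head 1140 [[597.0, -157.9, 98.2], [602.7, -142.8, 117.2], [613.9, -128.4, 122.4]]
pin 173 [[633.5, -97.0, 80.9], [646.4, -93.4, 83.5], [656.0, -89.6, 93.5]]
arm 1149 [[633.8, -122.0, 105.9], [645.1, -97.1, 119.5], [652.5, -70.4, 127.6]]
arm slope z/y [0.12929316 0.13097215]
((615.9119262695312, -58.28596496582031), (368.4919738769531, 199.34799194335938), 89.97457885742188)
(308, 246) [ 0.6016 -0.1424  0.1196] [ 0.948 -0.006  0.318]
(304, 244) [ 0.6029 -0.1534  0.1157] [-0.021 -0.999  0.042]
(314, 246) [ 0.6005 -0.1416  0.1203] [-0.493  0.856 -0.154]
(334, 244) [ 0.6022 -0.1305  0.1133] [-0.164  0.962  0.22 ]
[[ 23. 104. 110. 108. 110. 110. 108. 109. 109. 108. 109. 110. 108. 105.
   22.]
 [ 23. 111. 116. 116. 117. 118. 118. 118. 118. 117. 117. 116. 116. 109.
   25.]
 [ 37. 113. 115. 118. 120. 123. 123. 122. 122. 119. 119. 117. 118. 110.
   39.]
 [ 50. 113. 114. 117. 119. 122. 121. 121. 120. 120. 120. 118. 118. 109.
   50.]
 [ 60. 112. 114. 116. 120. 122. 122. 121. 121. 121. 119. 120. 118. 109.
   61.]
 [ 72. 113. 116. 117. 119. 122. 121. 123. 121. 120. 119. 118. 117. 111.
   72.]]
[[ 628.1 -163.6   50.4]
 [ 606.  -157.1  112.9]
 [ 605.4 -154.7  114.4]
 [ 604.5 -152.2  117. ]
 [ 603.7 -149.8  119.3]
 [ 602.8 -147.4  121.9]
 [ 603.  -145.1  121.5]
 [ 603.2 -142.8  121. ]
 [ 603.5 -140.5  120.1]
 [ 603.6 -138.2  119.9]
 [ 603.7 -135.8  119.6]
 [ 604.4 -133.5  117.8]
 [ 604.2 -131.1  118.2]
 [ 607.5 -128.3  109.1]
 [ 628.6 -122.3   49.7]]
```

View pics/w1c.png

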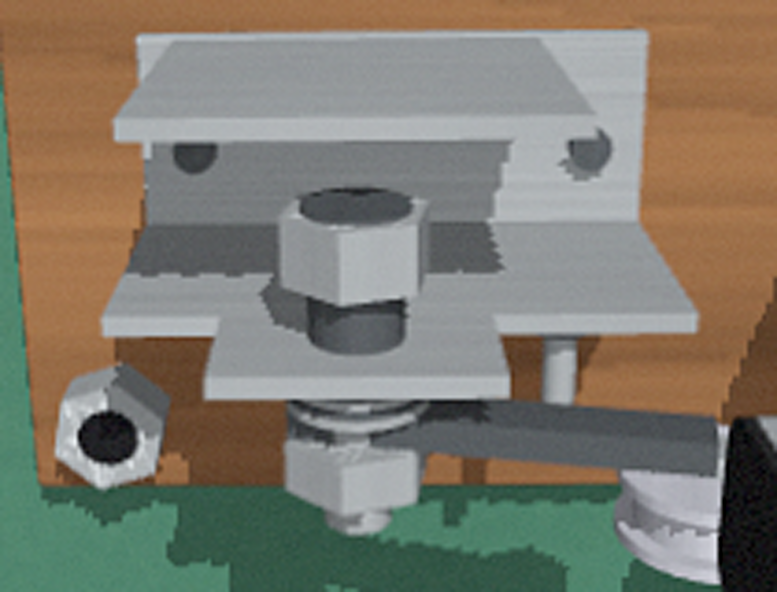

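Measured so far:
- **Head centre:** about (0.606, -0.1427, 0.105), lean about 0.26 rad.
- **Bracket yaw:** about 0.
- **Pin:** about 25 mm below the axis, so the arm should stop near joint 0.61, with the tool leaning about 0.26 rad to +y.

Going down in two steps.

Emit:
servo_tool:
  rows:
    - [[-21, 2.5, 0], -0.6, 1]
    - [[-21, 2.5, 40], -0.6, 1]
    - [[-21, 2.5, 80], -0.6, 1]
    - [[-21, 2.5, 80], -0.6, 1]

```text
t: 3.7
tcp_pos: [0.6113, -0.1419, 0.3223]
tool_rot: [0.001, 1.0, -0.006, -0.002]
force: [-1.1, 0.1, 0.1]
finger_gap: 0.999
```

```bash
python3 - <<'E'
from h import *
s=sense();print(s['t'],s['q'].round(3),s['tcp_pos'],s['tool_rot'].round(4),s['qd'].round(3))
w=snapshot("wrist"); np.savez("wrist2.npz",**w); cv2.imwrite("pics/wrist2.png",w["image"])
E
```

```text
3.7 [-0.403  0.629  1.499 -0.015  1.013 -1.965] [ 0.61131519 -0.14193968  0.32233965] [ 8.0e-04  1.0e+00 -6.0e-03 -2.5e-03] [-0.003 -0.081 -0.063 -0.002  0.058 -0.006]
```

View pics/wrist2.png

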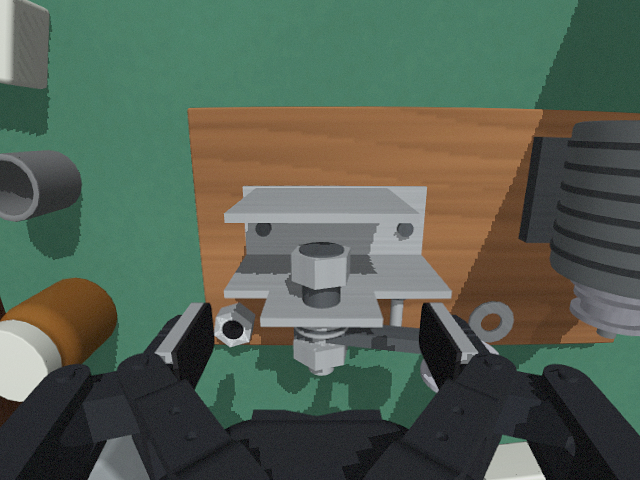

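The pads (inner faces at columns 213 and 421) are centred on the head at (320,268). I'll refine the head, plates and pin from this closer frame.

```bash
python3 - <<'E'
from h import *
s=dict(np.load("wrist2.npz")); c=cloud(s)
def reg(n,u0,v0,u1,v1,z0,z1):
    p=c[v0:v1,u0:u1].reshape(-1,3); p=p[(p[:,2]>z0)&(p[:,2]<z1)]
    print(n,len(p),(np.percentile(p,[2,50,98],axis=0)*1000).round(1).tolist()); return p
reg("rear",225,190,420,222,.105,.12); reg("front",255,300,390,328,.12,.135)
h=reg("head",285,245,355,285,.095,.13)
p=c[262:284,293:348]; print((np.nanmedian(p[:, ::3],axis=0)*1000).round(1)[:,1:].tolist())
for (u0,u1) in [(296,318),(325,345)]:
    q=c[264:282,u0:u1].reshape(-1,3); q=q[(q[:,2]>.105)]; print(u0,np.degrees(np.arctan(np.polyfit(q[:,1],q[:,2],1)[0])))
g=reg("pin",393,296,402,322,.07,.1)
a=reg("armtop",350,325,415,334,.09,.15)
E
```

```text
rear 2403 [[575.1, -190.9, 105.4], [576.4, -143.2, 115.1], [579.6, -95.2, 116.6]]
front 1854 [[627.9, -173.8, 120.3], [629.0, -143.1, 127.0], [633.6, -112.7, 128.6]]
head 2251 [[596.9, -158.4, 100.3], [602.1, -143.2, 117.3], [613.0, -128.1, 122.4]]
[[-158.4, 111.8], [-156.7, 113.3], [-154.9, 114.9], [-153.3, 116.5], [-151.6, 117.7], [-150.0, 119.1], [-148.3, 120.7], [-146.8, 122.2], [-145.2, 122.0], [-143.7, 121.5], [-142.1, 121.1], [-140.6, 120.9], [-139.0, 120.1], [-137.4, 119.3], [-135.8, 119.1], [-134.2, 118.7], [-132.6, 117.9], [-131.0, 117.5], [-129.0, 112.1]]
296 47.188538617174714
325 -19.022468186788018
pin 234 [[631.9, -98.1, 82.0], [645.1, -93.9, 83.9], [654.6, -90.2, 94.0]]
armtop 546 [[632.1, -126.5, 107.4], [644.0, -109.4, 113.0], [644.7, -90.5, 128.0]]
```

Emit:
servo_tool:
  rows:
    - [[5, 1.5, 0], 0, 1]
    - [[5, 1.5, 30], 0, 1]
    - [[5, 1.5, 62], 0, 1]
    - [[5, 1.5, 62], 0, 1]
    - [[5, 1.5, 62], 0, 1]

```text
t: 4.25
tcp_pos: [0.6079, -0.1418, 0.2652]
tool_rot: [0.001, 1.0, -0.008, 0.001]
force: [-0.3, 1.1, -0.1]
finger_gap: 0.997
```

Emit:
servo_tool:
  rows:
    - [[2, 1, 5], 0, 0.2]
    - [[2, 1, 5], 0, -0.2]
    - [[2, 1, 5], 0, -0.6]
    - [[2, 1, 5], 0, -1]
    - [[2, 1, 5], 0, -1]
    - [[2, 1, 5], 0, -1]
  force: 50

```text
t: 4.85
tcp_pos: [0.6061, -0.1399, 0.2614]
tool_rot: [0.001, 1.0, -0.007, 0.002]
force: [-1.1, 4.9, 5.0]
finger_gap: 0.358
```

```bash
cat > st.py <<'E'
from h import *
from scipy.spatial.transform import Rotation as R
s=sense(); r=R.from_quat(s['tool_rot']).as_matrix()
print('t',s['t'],'tcp',(s['tcp_pos']*1000).round(1),'d',r[:,2].round(4),'yax',r[:,1].round(3),'grasp',((s['tcp_pos']+.155*r[:,2])*1000).round(1),'F',s['force'].round(1),'M',s['ft_torque'].round(2),'gap',round(s['finger_gap']*85,1),'q',s['q'].round(3))
E
python3 st.py
```

```text
t 4.85 tcp [ 606.1 -139.9  261.4] d [ 0.0038 -0.0132 -0.9999] yax [ 0.002  1.    -0.013] grasp [ 606.7 -142.   106.5] F [-1.1  4.9  5. ] M [ 0.82 -0.01 -0.09] gap 30.4 q [-0.404  0.706  1.554 -0.014  0.873 -1.964]
```

The fingers closed to 30.4 mm, so they sit on the flats and the bolt is at about 0.36. Next I test the in-situ compliance with a small sideways shift of the flange (+y) while gripping.

Emit:
servo_tool:
  rows:
    - [[0, 2, 0], 0, -1]
    - [[0, 5, 0], 0, -1]
    - [[0, 5, 0], 0, -1]
  force: 90

```text
t: 5.15
tcp_pos: [0.6061, -0.1384, 0.2617]
tool_rot: [0.0, 1.0, -0.011, 0.002]
force: [-3.3, -13.6, -2.1]
finger_gap: 0.339
```

```bash
python3 st.py
```

```text
t 5.15 tcp [ 606.1 -138.4  261.7] d [ 0.0042 -0.0213 -0.9998] yax [ 0.001  1.    -0.021] grasp [ 606.8 -141.7  106.7] F [ -3.3 -13.6  -2.1] M [-1.84  0.38 -0.17] gap 28.8 q [-0.4    0.705  1.555 -0.024  0.869 -1.955]
```

The compliance works: a 5 mm command gives 14 N and about 0.008 rad of tilt, and the next call starts from the measured pose. So I can creep the tool around the bolt with moderate forces.

Emit:
servo_tool:
  rows:
    - [[0, 6, 0], 0, -1]
    - [[0, 12, 0], 0, -1]
    - [[0, 12, 0], 0, -1]
    - [[0, 12, 0], 0, -1]

```text
t: 5.55
tcp_pos: [0.6061, -0.1353, 0.2617]
tool_rot: [-0.001, 1.0, -0.02, 0.002]
force: [-6.7, -30.6, -4.9]
finger_gap: 0.342
```

```bash
python3 st.py
```

```text
t 5.55 tcp [ 606.1 -135.3  261.7] d [ 0.0049 -0.0393 -0.9992] yax [-0.002  0.999 -0.039] grasp [ 606.9 -141.4  106.8] F [ -6.7 -30.6  -4.9] M [-4.76  0.92 -0.32] gap 29.1 q [-0.392  0.704  1.559 -0.045  0.86  -1.936]
```

Emit:
servo_tool:
  rows:
    - [[0, 12, 0], 0, -1]
    - [[0, 20, 0], 0, -1]
    - [[0, 20, 0], 0, -1]
    - [[0, 20, 0], 0, -1]

```text
t: 5.95
tcp_pos: [0.6061, -0.1303, 0.2614]
tool_rot: [-0.003, 0.999, -0.034, 0.003]
force: [-10.9, -52.3, -7.8]
finger_gap: 0.342
```

Emit:
servo_tool:
  rows:
    - [[0, 12, 0], 0, -1]
    - [[0, 20, 0], 0, -1]
    - [[0, 20, 0], 0, -1]
    - [[0, 20, 0], 0, -1]

```text
t: 6.35
tcp_pos: [0.606, -0.1257, 0.2611]
tool_rot: [-0.005, 0.999, -0.049, 0.003]
force: [-10.6, -54.7, -6.9]
finger_gap: 0.343
```

```bash
python3 st.py
```

```text
t 6.35 tcp [ 606.  -125.7  261.1] d [ 0.0057 -0.0979 -0.9952] yax [-0.01   0.995 -0.098] grasp [ 606.9 -140.9  106.8] F [-10.6 -54.7  -6.9] M [-8.3   1.46 -0.8 ] gap 29.1 q [-0.367  0.702  1.569 -0.121  0.834 -1.869]
```

Emit:
servo_tool:
  rows:
    - [[0, 12, 0], 0, -1]
    - [[0, 20, 0], 0, -1]
    - [[0, 20, 0], 0, -1]
    - [[0, 20, 0], 0, -1]

```text
t: 6.75
tcp_pos: [0.6061, -0.1212, 0.2605]
tool_rot: [-0.007, 0.998, -0.063, 0.002]
force: [-10.9, -54.8, -3.6]
finger_gap: 0.34
```

Emit:
servo_tool:
  rows:
    - [[0, 12, 0], 0.5, -1]
    - [[0, 20, 0], 0.5, -1]
    - [[0, 20, 0], 0.5, -1]
    - [[0, 20, 0], 0.5, -1]

```text
t: 7.15
tcp_pos: [0.6062, -0.1168, 0.2599]
tool_rot: [-0.004, 0.997, -0.078, 0.002]
force: [-10.4, -55.5, -3.6]
finger_gap: 0.34
```

Emit:
servo_tool:
  rows:
    - [[0, 12, 0], 0.5, -1]
    - [[0, 20, 0], 0.5, -1]
    - [[0, 20, 0], 0.5, -1]
    - [[0, 20, 0], 0.5, -1]

```text
t: 7.55
tcp_pos: [0.6064, -0.1124, 0.2591]
tool_rot: [-0.002, 0.996, -0.092, 0.001]
force: [-9.8, -57.1, -1.9]
finger_gap: 0.343
```

```bash
python3 st.py
```

```text
t 7.55 tcp [ 606.4 -112.4  259.1] d [ 0.0033 -0.1828 -0.9831] yax [-0.005  0.983 -0.183] grasp [ 606.9 -140.7  106.7] F [ -9.8 -57.1  -1.9] M [-8.4   1.4  -0.64] gap 29.2 q [-0.329  0.704  1.579 -0.24   0.81  -1.744]
```

Emit:
servo_tool:
  rows:
    - [[0, 12, 0], 0.3, -1]
    - [[0, 20, 0], 0.3, -1]
    - [[0, 20, 0], 0.3, -1]
    - [[0, 20, 0], 0.3, -1]

```text
t: 7.95
tcp_pos: [0.6068, -0.108, 0.2582]
tool_rot: [-0.002, 0.994, -0.106, 0.0]
force: [-10.8, -55.2, 1.1]
finger_gap: 0.346
```

```bash
cat >> st.py <<'E'
print('lean',np.arcsin(-r[1,2]).round(4),'torque about bolt', (s['ft_torque']-np.cross(.155*r[:,2],s['force'])).round(2))
E
python3 st.py
```

```text
t 7.95 tcp [ 606.8 -108.   258.2] d [ 0.001  -0.2106 -0.9776] yax [-0.004  0.978 -0.211] grasp [ 606.9 -140.7  106.7] F [-10.8 -55.2   1.1] M [-8.39  1.38 -0.67] gap 29.4 q [-0.317  0.705  1.581 -0.28   0.807 -1.702]
lean 0.2122 torque about bolt [ 0.01 -0.25 -0.31]
```

Emit:
servo_tool:
  rows:
    - [[0, 12, 0], 0.3, -1]
    - [[0, 16, 0], 0.3, -1]
    - [[0, 16, 0], 0.3, -1]
    - [[0, 16, 0], 0.3, -1]

```text
t: 8.35
tcp_pos: [0.6071, -0.1048, 0.2574]
tool_rot: [-0.001, 0.993, -0.117, -0.001]
force: [-8.1, -44.4, 1.6]
finger_gap: 0.343
```

```bash
python3 st.py; python3 - <<'E'
from h import *
w=snapshot("wrist"); np.savez("wrist3.npz",**w); cv2.imwrite("pics/wrist3.png",w["image"])
E
```

```text
t 8.35 tcp [ 607.1 -104.8  257.4] d [-0.0012 -0.2328 -0.9725] yax [-0.002  0.973 -0.233] grasp [ 606.9 -140.8  106.7] F [ -8.1 -44.4   1.6] M [-6.71  1.05 -0.5 ] gap 29.2 q [-0.307  0.707  1.582 -0.313  0.806 -1.667]
lean 0.2349 torque about bolt [ 0.04 -0.17 -0.21]
```

View pics/wrist3.png

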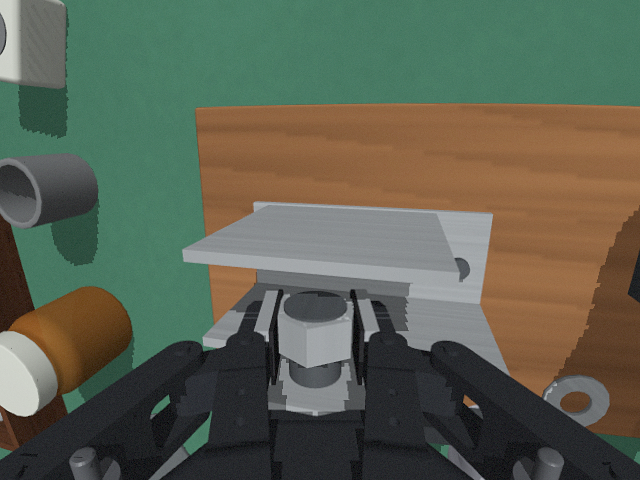

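The wrist view shows the head (315,330) held across its flats, with the pads at columns 268 and 365 and the hex corner symmetric between them. I keep creeping and watch for the stop.

Emit:
servo_tool:
  rows:
    - [[0, 12, 0], 0, -1]
    - [[0, 16, 0], 0, -1]
    - [[0, 16, 0], 0, -1]
    - [[0, 16, 0], 0, -1]

```text
t: 8.8
tcp_pos: [0.6075, -0.1014, 0.2566]
tool_rot: [-0.002, 0.992, -0.128, -0.002]
force: [-8.7, -43.5, 2.8]
finger_gap: 0.338
```

```bash
python3 st.py
```

```text
t 8.8 tcp [ 607.5 -101.4  256.6] d [-0.0037 -0.2544 -0.9671] yax [-0.004  0.967 -0.254] grasp [ 606.9 -140.8  106.7] F [ -8.7 -43.5   2.8] M [-6.6   0.97 -0.69] gap 28.8 q [-0.297  0.71   1.583 -0.345  0.806 -1.637]
lean 0.2572 torque about bolt [ 0.03 -0.35 -0.37]
```

Emit:
servo_tool:
  rows:
    - [[0, 12, 0], 0, -1]
    - [[0, 16, 0], 0, -1]
    - [[0, 16, 0], 0, -1]
    - [[0, 16, 0], 0, -1]

```text
t: 9.2
tcp_pos: [0.6079, -0.098, 0.2556]
tool_rot: [-0.002, 0.99, -0.139, -0.004]
force: [-8.3, -43.2, 3.4]
finger_gap: 0.343
```

```bash
python3 st.py
```

```text
t 9.2 tcp [607.9 -98.  255.6] d [-0.0066 -0.2757 -0.9612] yax [-0.006  0.961 -0.276] grasp [ 606.9 -140.8  106.6] F [ -8.3 -43.2   3.4] M [-6.56  0.87 -0.76] gap 29.2 q [-0.287  0.712  1.583 -0.377  0.808 -1.606]
lean 0.2793 torque about bolt [ 0.01 -0.38 -0.45]
```

Emit:
servo_tool:
  rows:
    - [[0, 12, 0], 0, -1]
    - [[0, 16, 0], 0, -1]
    - [[0, 16, 0], 0, -1]
    - [[0, 16, 0], 0, -1]

```text
t: 9.6
tcp_pos: [0.6084, -0.0947, 0.2546]
tool_rot: [-0.003, 0.989, -0.15, -0.005]
force: [-8.1, -44.1, 4.6]
finger_gap: 0.348
```

```bash
python3 st.py
```

```text
t 9.6 tcp [608.4 -94.7 254.6] d [-0.0097 -0.2969 -0.9549] yax [-0.007  0.955 -0.297] grasp [ 606.9 -140.7  106.6] F [ -8.1 -44.1   4.6] M [-6.54  0.78 -0.78] gap 29.5 q [-0.277  0.715  1.583 -0.409  0.811 -1.575]
lean 0.3014 torque about bolt [ 0.2  -0.42 -0.48]
```

Emit:
servo_tool:
  rows:
    - [[0, 12, 0], 0.4, -1]
    - [[0, 16, 0], 0.4, -1]
    - [[0, 16, 0], 0.4, -1]
    - [[0, 16, 0], 0.4, -1]

```text
t: 10.0
tcp_pos: [0.6089, -0.0914, 0.2535]
tool_rot: [0.0, 0.987, -0.161, -0.007]
force: [-7.5, -43.9, 6.4]
finger_gap: 0.339
```

```bash
python3 st.py; python3 - <<'E'
from h import *
w=snapshot("scene"); np.savez("scene1.npz",**w); cv2.imwrite("pics/scene1c.png",cv2.resize(w["image"][225:340,210:400],None,fx=4,fy=4,interpolation=cv2.INTER_CUBIC))
E
```

```text
t 10.0 tcp [608.9 -91.4 253.5] d [-0.0131 -0.3183 -0.9479] yax [-0.002  0.948 -0.318] grasp [ 606.9 -140.7  106.6] F [ -7.5 -43.9   6.4] M [-6.45  0.84 -0.61] gap 28.8 q [-0.267  0.719  1.583 -0.441  0.815 -1.537]
lean 0.324 torque about bolt [ 0.32 -0.28 -0.33]
```

View pics/scene1c.png

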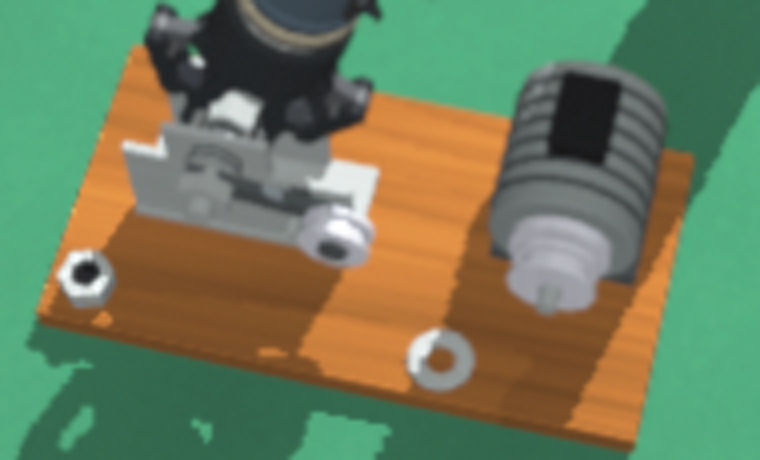

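The scene crop shows the arm swung down and the pulley lower, at (335,240); nut, washer and motor are unmoved. I'll check the arm angle from the pulley's front disc before and after.

```bash
python3 - <<'E'
from h import *
T=None
for n in ("scene0","scene1"):
    s=dict(np.load(n+".npz")); im=s["image"]; hsv=cv2.cvtColor(im,cv2.COLOR_BGR2HSV)
    c=cloud(s)[255:300,275:310]; p=c.reshape(-1,3)
    k=(p[:,0]>.652)&(p[:,0]<.673)&(p[:,1]>-.095)&(p[:,1]<-.035)&(p[:,2]>.04)&(p[:,2]<.16); p=p[k]
    f=p[p[:,0]>.655]
    print(n,k.sum(),np.percentile(p*1000,[2,50,98],axis=0).round(1).tolist())
    # circle (fixed r 21) fit in y,z of rim points on top half via silhouettes: use min-enclosing circle
    (cy,cz),r=cv2.minEnclosingCircle(np.float32(p[:,1:]*1000)); print(cy,cz,r, "angle",np.arctan2(cz-105,cy+143.1))
E
```

```text
scene0 260 [[652.5, -92.3, 83.5], [667.1, -63.1, 129.8], [672.5, -43.3, 144.1]]
-73.26092529296875 111.37210083007812 38.0725212097168 angle 0.09098784199572614
scene1 243 [[652.7, -92.3, 78.5], [666.8, -62.9, 102.8], [672.5, -42.7, 115.5]]
-68.70645141601562 92.80795288085938 28.730669021606445 angle -0.1624417669358357
```

```bash
python3 - <<'E'
from h import *
for n,px in (("scene0",(328,227)),("scene1",(331,248))):
    s=dict(np.load(n+".npz")); T=s["cam_to_world"]
    g=cv2.cvtColor(s["image"],cv2.COLOR_BGR2GRAY); u0,v0=210+px[0]/4,225+px[1]/4
    w=g[int(v0)-4:int(v0)+5,int(u0)-5:int(u0)+6].astype(float); m=w<np.percentile(w,25); v,u=np.nonzero(m)
    uv=[u.mean()+int(u0)-5,v.mean()+int(v0)-4]
    for q in (uv,(u0-.5,v0-.5)):
        d=rays(s,[q])@T[:3,:3].T; o=T[:3,3]
        for X in (.666,.669): P=o+d[0]*(X-o[0])/d[0,0]; print(n,np.round(q,2),X,P.round(4),"elev",np.arctan2(P[2]-.105,P[1]+.1431).round(3))
    c=cloud(s)[255:300,275:310].reshape(-1,3); k=(c[:,0]>.655)&(c[:,0]<.678)&(c[:,1]>-.095)&(c[:,1]<-.035)&(c[:,2]>.05)&(c[:,2]<.16)
    print(np.sort(c[k][:,2])[-12:].round(4))
    # arm top surface between
    a=cloud(s)[255:290,255:300].reshape(-1,3); k=(a[:,0]>.64)&(a[:,0]<.655)&(a[:,1]>-.125)&(a[:,1]<-.09)&(a[:,2]>.06); a=a[k]; print(len(a),np.polyfit(a[:,1]+.1431,a[:,2],1) if len(a)>5 else "")
for n in("side",):
    w=snapshot(n); np.savez("side1.npz",**w); cv2.imwrite("pics/side1c.png",cv2.resize(w["image"][180:320,270:450],None,fx=4,fy=4,interpolation=cv2.INTER_CUBIC))
E
```

```text
scene0 [291.64 281.48] 0.666 [ 0.666  -0.0661  0.1105] elev 0.071
scene0 [291.64 281.48] 0.669 [ 0.669  -0.0649  0.1164] elev 0.145
scene0 [291.5  281.25] 0.666 [ 0.666  -0.0663  0.1115] elev 0.084
scene0 [291.5  281.25] 0.669 [ 0.669  -0.0652  0.1174] elev 0.158
[0.1428 0.1429 0.1431 0.1433 0.1435 0.1439 0.1441 0.1442 0.1443 0.1444
 0.1446 0.147 ]
92 [-0.05964844  0.11609806]
scene1 [291.8  287.96] 0.666 [ 0.666  -0.0675  0.078 ] elev -0.343
scene1 [291.8  287.96] 0.669 [ 0.669  -0.0663  0.0841] elev -0.266
scene1 [292.25 286.5 ] 0.666 [ 0.666  -0.0659  0.0859] elev -0.242
scene1 [292.25 286.5 ] 0.669 [ 0.669  -0.0648  0.092 ] elev -0.165
[0.1139 0.114  0.1143 0.1143 0.1143 0.1147 0.115  0.1154 0.1159 0.1161
 0.1177 0.1204]
97 [-0.29100348  0.11359651]
```

View pics/side1c.png

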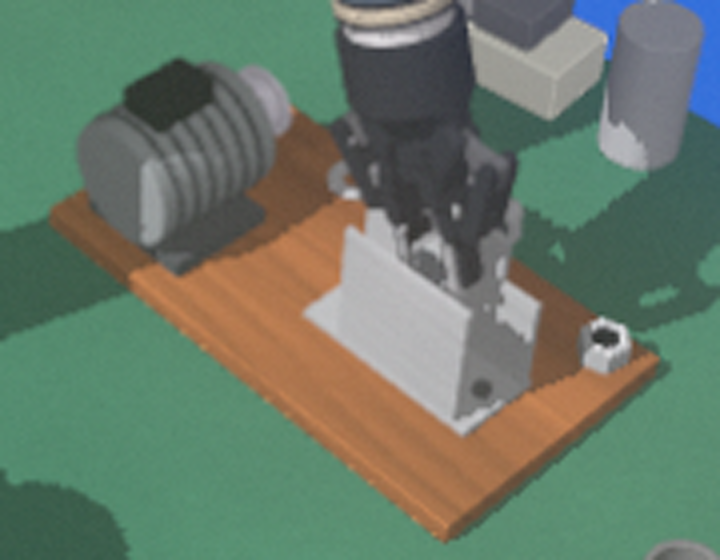

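The arm angle from the distant camera is rough: a turn of 0.33 to 0.41, against 0.54 implied by the tool lean. The wrist camera is rigid to the tool, so any slip of the head between the pads will show as image motion against the earlier grip frame.

```bash
cat > slip.py <<'E'
from h import *
import sys
a=cv2.cvtColor(dict(np.load("wrist3.npz"))["image"],cv2.COLOR_BGR2GRAY); w=snapshot("wrist"); np.savez("wristN.npz",**w); b=cv2.cvtColor(w["image"],cv2.COLOR_BGR2GRAY)
cv2.imwrite("pics/"+sys.argv[1],np.hstack([cv2.resize(i[270:420,235:395],None,fx=2.5,fy=2.5,interpolation=cv2.INTER_CUBIC) for i in (a,b)]))
for n,(u,v,x,y) in dict(head=(282,290,352,362),padL=(255,292,272,345),padR=(358,292,376,345)).items():
    t=a[v:y,u:x]; r=cv2.matchTemplate(b[v-8:y+8,u-8:x+8],t,cv2.TM_CCOEFF_NORMED); _,m,_,l=cv2.minMaxLoc(r); print(n,round(m,3),l[0]-8,l[1]-8)
E
python3 slip.py slip1.png
```

```text
head 0.985 0 0
padL 0.992 0 0
padR 0.981 0 0
```

View pics/slip1.png

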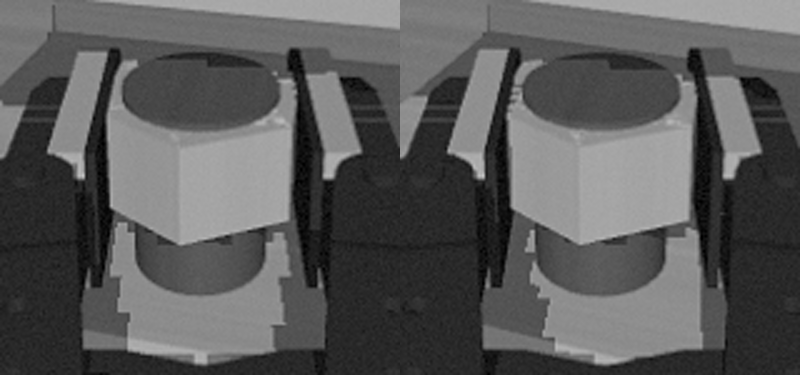

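Both panels are identical, so nothing is slipping now. But the hex corner sits at x=180 between pads at 105 and 295, so the head is about 0.2 rad off the pads. Friction has locked them on corners, and the bolt is only at about 0.48, which agrees with the scene camera.

To fix it I creep back a little. Then I slide the pads along the head under a lighter grip, so the pad friction acts along the slide and the flats can align.

Emit:
servo_tool:
  rows:
    - [[0, -12, 0], 0, -1]
    - [[0, -20, 0], 0, -1]
    - [[0, -20, 0], 0, -1]
    - [[0, -20, 0], 0, -1]

```text
t: 10.55
tcp_pos: [0.6081, -0.0972, 0.255]
tool_rot: [0.004, 0.989, -0.147, -0.005]
force: [7.7, 47.2, -11.2]
finger_gap: 0.342
```

Emit:
servo_tool:
  rows:
    - [[0, -12, 0], 0, -1]
    - [[0, -20, 0], 0, -1]
    - [[0, -20, 0], 0, -1]
    - [[0, -20, 0], 0, -1]

```text
t: 10.95
tcp_pos: [0.6075, -0.1018, 0.2562]
tool_rot: [0.007, 0.991, -0.133, -0.003]
force: [10.2, 54.2, -8.3]
finger_gap: 0.341
```

Emit:
servo_tool:
  rows:
    - [[0, -12, 0], 0, -1]
    - [[0, -20, 0], 0, -1]
    - [[0, -20, 0], 0, -1]
    - [[0, -6, 0], 0, -1]

```text
t: 11.35
tcp_pos: [0.6076, -0.1015, 0.2563]
tool_rot: [0.005, 0.992, -0.13, -0.002]
force: [-1.1, -12.8, 0.2]
finger_gap: 0.341
```

```bash
python3 st.py
```

```text
t 11.35 tcp [ 607.6 -101.5  256.3] d [-0.0061 -0.2573 -0.9663] yax [ 0.009  0.966 -0.257] grasp [ 606.6 -141.4  106.6] F [ -1.1 -12.8   0.2] M [-1.75  0.07 -0.15] gap 29.0 q [-0.296  0.711  1.582 -0.35   0.809 -1.62 ]
lean 0.2603 torque about bolt [ 0.18 -0.08 -0.12]
```

Emit:
servo_tool:
  rows:
    - [[0, 0, 0], 0, -1]
    - [[0, 0, -8], 0, -1]
    - [[0, 0, -16], 0, -1]
    - [[0, 0, -16], 0, -1]
  force: 35

```text
t: 11.75
tcp_pos: [0.6068, -0.0999, 0.264]
tool_rot: [0.005, 0.992, -0.128, -0.006]
force: [9.0, -11.1, -40.3]
finger_gap: 0.342
```

```bash
python3 st.py; python3 slip.py slip2.png
```

```text
t 11.75 tcp [606.8 -99.9 264. ] d [-0.0129 -0.2545 -0.967 ] yax [ 0.008  0.967 -0.255] grasp [ 604.8 -139.4  114.1] F [  9.  -11.1 -40.3] M [ 0.02 -1.25  0.44] gap 29.1 q [-0.295  0.699  1.579 -0.342  0.83  -1.628]
lean 0.2574 torque about bolt [0.09 0.18 0.06]
head 0.862 1 -5
padL 0.973 0 0
padR 0.941 0 0
```

```bash
cat > hex.py <<'E'
from h import *
from scipy.spatial.transform import Rotation as R
import sys
def run(w,r,t):
    c=cloud(w)[270:400,260:375].reshape(-1,3); c=c[c[:,2]>.05]
    p=(c-t)@r*1000   # tool frame: x,y along jaws, z ahead
    k=(abs(p[:,1])<12)&(p[:,2]>130)&(p[:,2]<152)
    wld=c[k]; p=p[k]; m=(wld[:,0]>.599)&(wld[:,0]<.613); p=p[m]
    b=np.arange(-11,12,2); prof=[np.median(p[abs(p[:,1]-y)<1,2]).round(1) if (abs(p[:,1]-y)<1).sum()>4 else None for y in b]
    print(len(p),list(zip(b.tolist(),prof)))
    from scipy.optimize import least_squares
    # faces: z = z0 + |..|: hex rotated e about centre (yc,zc), apothem 15, two upper facets normals at +-30deg+e from -z
    def f(a):
        yc,zc,e=a; d=[-( (p[:,2]-zc)*np.cos(s)) + (p[:,1]-yc)*np.sin(s) for s in (e-np.pi/6,e+np.pi/6)]
        return np.maximum(*d)-15
    s=least_squares(f,[0,155,0],loss="soft_l1"); print("hex fit yc,zc,eps",s.x.round(3),"med|res|",np.median(abs(s.fun)).round(2))
if __name__=="__main__":
    s=sense(); w=snapshot("wrist"); np.savez("wristN.npz",**w)
    run(w,R.from_quat(s["tool_rot"]).as_matrix(),s["tcp_pos"])
E
python3 - <<'E'
from hex import *
# reference: wrist3 frame, lean .235 (pose printed then)
d=np.array([-.0012,-.2328,-.9725]); y=np.array([-.002,.973,-.233]); x=np.cross(y,d)
run(dict(np.load("wrist3.npz")),np.c_[x,y,d],np.array([.6071,-.1048,.2574]))
E
python3 hex.py
```

```text
2106 [(-11, np.float64(144.8)), (-9, np.float64(143.2)), (-7, np.float64(141.4)), (-5, np.float64(139.9)), (-3, np.float64(140.2)), (-1, np.float64(141.0)), (1, np.float64(141.7)), (3, np.float64(142.4)), (5, np.float64(143.2)), (7, np.float64(144.0)), (9, np.float64(144.8)), (11, np.float64(145.3))]
hex fit yc,zc,eps [ -1.825 156.677  -0.165] med|res| 0.32
1426 [(-11, np.float64(151.8)), (-9, np.float64(151.4)), (-7, np.float64(150.3)), (-5, np.float64(149.1)), (-3, np.float64(148.0)), (-1, np.float64(147.4)), (1, np.float64(148.4)), (3, np.float64(149.6)), (5, np.float64(150.6)), (7, np.float64(151.4)), (9, np.float64(151.8)), (11, None)]
hex fit yc,zc,eps [ -1.147 164.293  -6.301] med|res| 0.32
```

The hex fit from depth shows the reference frame was 0.165 rad off, and after the slide it is only 0.018 rad off. The flats are now flush. I slide back down to centre the pads, then grip harder.

Emit:
servo_tool:
  rows:
    - [[0, 0, 6], 0, -1]
    - [[0, 0, 12], 0, -1]
    - [[0, 0, 15], 0, -1]
    - [[0, 0, 15], 0, -1]

```text
t: 12.25
tcp_pos: [0.6066, -0.1005, 0.2616]
tool_rot: [0.006, 0.992, -0.129, -0.003]
force: [-16.5, 25.7, 63.6]
finger_gap: 0.339
```

Emit:
servo_tool:
  rows:
    - [[0, 0, 0], 0, -1]
    - [[0, 0, 0], 0, -1]
  force: 110

```text
t: 12.45
tcp_pos: [0.6063, -0.1003, 0.2625]
tool_rot: [0.006, 0.992, -0.129, -0.003]
force: [-0.9, 5.1, 3.8]
finger_gap: 0.315
```

```bash
sed -i 's/<152/<158/;s/s.x.round(3)/np.r_[s.x[:2],(s.x[2]+np.pi\/6)%(np.pi\/3)-np.pi\/6].round(3)/' hex.py; python3 st.py; python3 hex.py
```

```text
t 12.45 tcp [ 606.3 -100.3  262.5] d [-0.0067 -0.2555 -0.9668] yax [ 0.012  0.967 -0.256] grasp [ 605.3 -139.9  112.7] F [-0.9  5.1  3.8] M [0.84 0.13 0.11] gap 26.8 q [-0.295  0.7    1.583 -0.344  0.819 -1.622]
lean 0.2584 torque about bolt [ 0.22 -0.01  0.15]
1979 [(-11, np.float64(151.0)), (-9, np.float64(150.0)), (-7, np.float64(148.9)), (-5, np.float64(147.6)), (-3, np.float64(146.4)), (-1, np.float64(145.7)), (1, np.float64(146.8)), (3, np.float64(148.0)), (5, np.float64(149.0)), (7, np.float64(150.1)), (9, np.float64(151.2)), (11, np.float64(152.3))]
hex fit yc,zc,eps [-1.1330e+00  1.6276e+02 -8.0000e-03] med|res| 0.3
```

Flush (eps -0.008, jaw reading down to 26.8 mm). I creep forward again to find the pin.

Emit:
servo_tool:
  rows:
    - [[0, 8, 0], 0, -1]
    - [[0, 14, 0], 0, -1]
    - [[0, 14, 0], 0, -1]
    - [[0, 14, 0], 0, -1]

```text
t: 12.9
tcp_pos: [0.607, -0.0967, 0.2616]
tool_rot: [0.005, 0.99, -0.138, -0.005]
force: [-7.7, -32.6, 6.2]
finger_gap: 0.319
```

```bash
sed -i 's/np.cross(.155/np.cross(.163/' st.py; python3 st.py; python3 hex.py|tail -1
```

```text
t 12.9 tcp [607.  -96.7 261.6] d [-0.0105 -0.2739 -0.9617] yax [ 0.009  0.962 -0.274] grasp [ 605.4 -139.1  112.5] F [ -7.7 -32.6   6.2] M [-5.15  0.97 -0.35] gap 27.1 q [-0.286  0.703  1.582 -0.371  0.823 -1.596]
lean 0.2774 torque about bolt [ 0.25 -0.24 -0.07]
hex fit yc,zc,eps [-1.74200e+00  1.62841e+02 -1.60000e-02] med|res| 0.31
```

Emit:
servo_tool:
  rows:
    - [[0, 8, 0], 0, -1]
    - [[0, 14, 0], 0, -1]
    - [[0, 14, 0], 0, -1]
    - [[0, 14, 0], 0, -1]

```text
t: 13.35
tcp_pos: [0.6076, -0.0936, 0.2608]
tool_rot: [0.005, 0.989, -0.148, -0.006]
force: [-7.7, -34.1, 7.6]
finger_gap: 0.318
```

```bash
python3 st.py; python3 hex.py|tail -1
```

```text
t 13.35 tcp [607.6 -93.6 260.8] d [-0.0138 -0.2921 -0.9563] yax [ 0.008  0.956 -0.292] grasp [ 605.5 -138.9  112.5] F [ -7.7 -34.1   7.6] M [-4.91  0.93 -0.42] gap 27.0 q [-0.277  0.705  1.581 -0.398  0.826 -1.57 ]
lean 0.2964 torque about bolt [ 0.76 -0.29 -0.13]
hex fit yc,zc,eps [-1.84000e+00  1.62966e+02 -1.40000e-02] med|res| 0.32
```

Emit:
servo_tool:
  rows:
    - [[0, 8, 0], 0, -1]
    - [[0, 14, 0], 0, -1]
    - [[0, 14, 0], 0, -1]
    - [[0, 14, 0], 0, -1]

```text
t: 13.8
tcp_pos: [0.6082, -0.0907, 0.2599]
tool_rot: [0.005, 0.988, -0.157, -0.008]
force: [-7.9, -35.7, 9.1]
finger_gap: 0.318
```

```bash
python3 st.py; python3 hex.py|tail -1; python3 - <<'E'
from h import *
w=snapshot("scene"); np.savez("scene2.npz",**w)
for n in ("scene0","scene1","scene2"):
    c=cloud(dict(np.load(n+".npz")))[255:300,275:310].reshape(-1,3); k=(c[:,0]>.655)&(c[:,0]<.678)&(c[:,1]>-.095)&(c[:,1]<-.035)&(c[:,2]>.04)&(c[:,2]<.16)
    z=np.sort(c[k][:,2])[-12:-2].mean(); print(n,z.round(4),"bolt~",(.35-np.arcsin((z-.126)/.08)).round(3))
E
```

```text
t 13.8 tcp [608.2 -90.7 259.9] d [-0.0172 -0.3095 -0.9507] yax [ 0.008  0.951 -0.31 ] grasp [ 605.5 -138.7  112.5] F [ -7.9 -35.7   9.1] M [-4.2   0.8  -0.39] gap 27.1 q [-0.268  0.708  1.581 -0.423  0.83  -1.544]
lean 0.3147 torque about bolt [ 1.79 -0.45 -0.09]
hex fit yc,zc,eps [-1.85800e+00  1.63064e+02 -2.70000e-02] med|res| 0.32
scene0 0.1437 bolt~ 0.127
scene1 0.1148 bolt~ 0.491
scene2 0.1045 bolt~ 0.622
```

The stop is felt: torque about the bolt went 0.25, 0.76, then 1.8 N m while the bolt held. The scene camera gives bolt about 0.62, near the 0.61 predicted from the pin. I settle to a moderate press and check that it is steady.

Emit:
servo_tool:
  rows:
    - [[0, 8, 0], 0, -1]
    - [[0, 8, 0], 0, -1]
    - [[0, 8, 0], 0, -1]
    - [[0, 8, 0], 0, -1]
    - [[0, 8, 0], 0, -1]
    - [[0, 8, 0], 0, -1]
    - [[0, 8, 0], 0, -1]
    - [[0, 8, 0], 0, -1]

```text
t: 14.7
tcp_pos: [0.6084, -0.0895, 0.2595]
tool_rot: [0.006, 0.987, -0.161, -0.009]
force: [-5.6, -21.2, 7.8]
finger_gap: 0.319
```

```bash
python3 st.py; python3 hex.py|tail -1; python3 - <<'E'
from h import *
for i in range(6): w=snapshot("scene")
np.savez("scene3.npz",**w)
for n in ("scene2","scene3"):
    c=cloud(dict(np.load(n+".npz")))[255:300,275:310].reshape(-1,3); k=(c[:,0]>.655)&(c[:,0]<.678)&(c[:,1]>-.095)&(c[:,1]<-.035)&(c[:,2]>.04)&(c[:,2]<.16)
    z=np.sort(c[k][:,2])[-12:-2].mean(); print(n,z.round(4),"bolt~",(.35-np.arcsin((z-.126)/.08)).round(3))
cv2.imwrite("pics/scene3c.png",cv2.resize(w["image"][225:340,210:400],None,fx=4,fy=4,interpolation=cv2.INTER_CUBIC))
E
python3 st.py|tail -1
```

```text
t 14.7 tcp [608.4 -89.5 259.5] d [-0.0192 -0.3182 -0.9478] yax [ 0.01   0.948 -0.318] grasp [ 605.4 -138.8  112.6] F [ -5.6 -21.2   7.8] M [-1.19  0.48 -0.17] gap 27.1 q [-0.264  0.71   1.58  -0.436  0.833 -1.529]
lean 0.3238 torque about bolt [ 2.49 -0.41  0.05]
hex fit yc,zc,eps [-1.6770e+00  1.6307e+02 -2.9000e-02] med|res| 0.31
scene2 0.1045 bolt~ 0.622
scene3 0.1051 bolt~ 0.615
lean 0.3238 torque about bolt [ 2.39 -0.45  0.04]
```

View pics/scene3c.png

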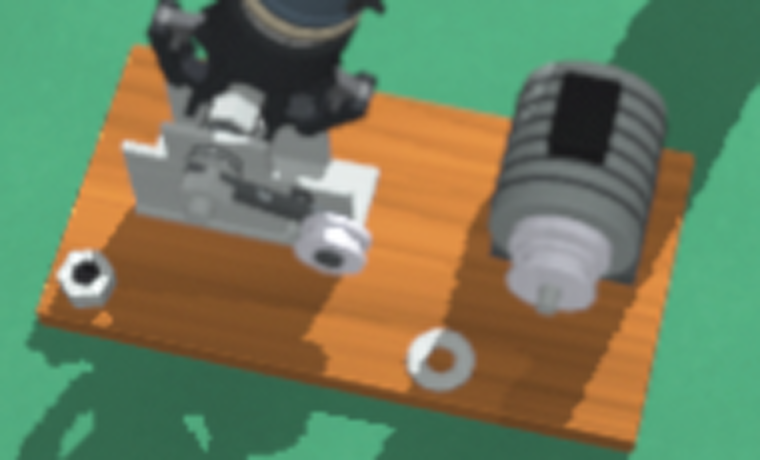

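The scene crop shows the arm down on the pin with the pulley at (335,243); the bystanders have not moved. The hold is steady: lean unchanged over 0.3 s, torque about 2.4 N m, pads flush within 0.03 rad. Handing in.

```bash
python3 -c "
from h import *
print(sign_off())"; python3 st.py
```

```text
the job is handed in; nothing more can be done
None
the job is handed in; nothing more can be done
```

The swing arm is down on its stop pin, and the gripper is still holding the bolt head across the intended flats, pressing the arm on the pin. I handed the job in at about 15 s.

**How it was done:** The servo cannot tilt the tool, so I tilted it by pushing the flange sideways in small steps while gripping. The first grip had locked on the hex corners, about 0.17 rad off the flats. I spotted this in the depth data, eased the grip and slid the pads along the head until they sat flush. I then gripped with 110 N and turned on to the stop.

**Last checks:**
- **Bolt angle:** about 0.615–0.622 rad from the pulley height, close to the 0.61 I predicted from the pin. The tool lean gives 0.64; cameras and pad flex could explain the gap.
- **Stop felt:** the torque about the bolt rose from 0.25 to about 2.4 N m while the arm stopped moving, and it held steady with no creep over 0.3 s. That is well above the 0.4 N m needed.
- **Grip:** the flats are flush to the pads within 0.03 rad. The head sits about 8 mm further towards the fingertips than the nominal grasp point, because it did not slide fully back, but the flats are still covered by the pads.
- **Wrist force:** about 24 N at the end. The highest reading was about 70 N, against the 120 N limit.
- **Other things:** the nut, washer and motor had not moved in the last scene picture, and the swing arm and pulley were not touched. I did not check the items further out on the bench again.

**One concern:** during an early free-air test the third joint read 2.441 rad, right at its 2.44 limit.

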